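Register a board against the fence and stop

ROBOT

A 7-joint arm with a two-finger parallel gripper is mounted at the origin on the work surface. World frame = base frame: x ahead of the robot, y to its left, z up, the work surface at z = 0. Lengths are in m, angles in rad, forces in N, time in s.
With the tool pointing down it reaches from about 0.35 to 0.9 m from the base axis. Payload 7.2 kg.
Tool frame: the origin (TCP) lies between the finger pads; the fingertips stand 25 mm ahead of it and the grasp point (between the pads) lies 6 mm ahead of it (tips_ahead is the distance from the TCP to the fingertips, in m); z points along the fingers, y is the line along which they close (so a half turn about z gives the same grasp; the last joint's range is limited). The gripper opens to 85 mm and grips with 20 to 120 N. Pads are 22 mm wide; open, the fingers measure 114 mm over their backs; the gripper's body (76 mm by 85 mm) begins 54 mm behind the grasp point. The pads swing forward as they close: fully open they stand 13 mm farther back than shut.
Start: joints at [1.054, 0.411, -0.013, 1.596, 0.006, 1.134, -0.082], TCP at [0.271, -0.563, 0.256] pointing down, gripper open.
Joint ranges: [-2.95, 2.95], [-0.29, 1.99], [-1.47, 1.44], [0.14, 2.54], [-1.03, 4.17], [0.13, 1.85], [-2.86, 2.86]. Speed limits (rad/s): [2.39, 2.39, 3.01, 3.01, 3.14, 3.14, 3.14].

INTERFACE

Orientations are given as a unit quaternion [w, x, y, z].
In Python, from cell import get_obs, camera, camera_model, job_done, spot_in, masks_of, place_of, tips_ahead gives the robot as it stands. The module is installed in compiled form; this text tells all that it offers.
- The arm moves only by the tool play_rows, never from a script. Its arguments are lists of equal length, an entry for each row: "offset": the shift along the world's x, y, z each as a share of 0.025 m, from -1 to 1, a list of three; "turn": the turn, a rotation vector about the world's x, y, z each as a share of 0.12 rad, from -1 to 1, a list of three. In form: {"offset": [[dx, dy, dz], ...], "turn": [[ax, ay, az], ...]}. A call has 1 to 8 rows; each row shifts and turns the commanded pose from where the row before left it; what a row does not reach is not made up. A row lasts 1/12 s, in which the tool goes at most 41.7 mm and 7.16 degrees, less where a joint would pass 70% of its speed; a pose out of reach is approached as far as the arm can. A call with a number of a shift or a turn outside -1 to 1 is refused whole. A call with a gripper value outside its range is refused whole. "claw" is the opening, from -1 (shut) to 1 (fully open), set as the call begins (left out, the last holds). The fingers move at their own pace and stop on an object; "force" is the grip in N (left out, the last holds). Time passes only in rows, so rows that do not move let the fingers close. It gives the time, the measured TCP pose, the force, the opening and the grip force at its end, in the units of the state.
- get_obs(): the state, without advancing time (a new reading comes with each control period).
- camera(name): name is "side" or "top"; returns the picture (400x640x3 uint8, blue, green, red); there is no depth.
- camera_model(name): a dict with "K" (3x3 intrinsics, pixels), "rvec" (rotation vector, rad) and "tvec" (3), from world to camera coordinates, as OpenCV has them. Camera axes: x right, y down, z forward; pixel columns grow to the right and rows downward; lengths in m; the calibration is good to about 2 mm. A picture is of the moment at which its call begins. camera_model takes no time and is no camera call.
- job_done(): hands the job in; it is judged then, once.
Trained networks look in the newest picture that a camera, given by its name, has taken for a name from the list of things; names that differ only in an ending like _2 or _b are one class to them, and where a whole thing is asked for, a point or a joint stands for the part that bears it (a point fixed in the world has none). Each returns a list of dicts, best first, with "conf" (0 to 1); they miss things now and then, are a little off and sometimes report something else, mostly with a low value. They report only what shows in the picture. A call takes as long as a camera call. They do not tell look-alikes from the thing itself.
- spot_in(camera, name): "point" ([x, y, z] in m, in world coordinates, good to about 4 mm: the middle of the surface that is visible of it).
- masks_of(camera, name): "pixels" (400x640 bool, what is visible of it).
- place_of(camera, name): "point" ([x, y, z] in m, in world coordinates, good to about 4 mm: a listed point, or the origin of a listed thing).
The state is a dict: "clock": time; "joint_positions": joint angles; "dq": joint speeds; "joint_torque": joint torques, N m; "eef_pos": TCP position; "ee_rot": TCP orientation; "contact_force": force on the tool from outside, world axes, zero at the start; "moment": the same for the moment, N m; "finger_gap": finger opening in m; "gripper_force": force on a finger pad.
Only numpy, scipy, OpenCV 4.12 (cv2) and the standard library are available. Lean on these libraries where they do the work, as an engineer would, in place of code of your own. Each camera call takes 0.05 s, during which the arm holds its last target. There are 200 camera calls.

TASK

Get the longer pine board ready for marking: push it along the bench with the fingertips until its long side lies flat against the aluminium fence and its end is up against the steel stop block, on the side facing the middle of the fence. Only push it: do not pick it up or tip it, and leave everything else on the bench where it is.

Things in the scene. Friction and masses are not known exactly. Their poses are not given: they have to be found in the camera images.
- board: The workpiece: the longer of two loose pieces of pine on the bench, a plain flat block 150 mm long (its y axis), 60 mm wide (x) and 38 mm thick (z), about 0.13 to 0.25 kg, lying flat on its 60 mm wide face. It slides freely on the bench. Origin: centre of its underside. It starts between the robot and the fence, askew to the fence by up to 20 degrees.
- fence: Straight aluminium fence bar fixed to the bench beyond the board, running across in front of the robot: 600 mm long (its y axis), 40 mm thick (x) and 45 mm high. Origin: centre of its underside. Its +x axis points away from the robot's side, square to the bar. It cannot move.
- fence_face (a point): Point at mid-length of the fence's near face (the face towards the robot), at bench level, 20 mm in -x from the fence's origin; axes parallel to the fence's. The board's long side face goes flat against this face.
- stop: Dark steel block fixed against the fence's near face near its left or right end: 50 mm deep (x), 40 wide (y, along the fence), 40 high, round black knob on top (30 across, up to 58 high). Axes parallel to the fence's; origin: centre of its underside, 45 mm from the fence's centre line. The board's end goes against its face towards the fence's middle, 20 mm from its origin.
- offcut: Bystander, loose, not to be disturbed. The shorter piece of the same pine, 80 x 60 x 38 mm, lying flat to the left or right of the board. Origin: centre of its underside; 80 mm along y.
- socket: Bystander, loose, not to be disturbed. Steel wrench socket, a short upright tube 32 mm across and 42 mm high, standing just in front of the fence near the end away from the stop. Origin: centre of its underside.
- jar: Bystander, loose, not to be disturbed. Small jar of screws, 56 mm across and 55 mm high, on the other side of the board from the short offcut. Origin: centre of its underside.
- glue: Bystander, loose, not to be disturbed. Glue bottle, 60 mm across and 150 mm high, behind the fence. Origin: centre of its underside.
- tape: Bystander, loose, not to be disturbed. Tape measure, 40 x 70 x 62 mm, behind the fence. Origin: centre of its underside.
- screwdriver: Bystander, loose, not to be disturbed. Screwdriver about 190 mm long lying behind the fence, parallel to it. Its handle lies to its own -x.
Not all that is in view belongs to the job. What is shaped like the board but black or red is not meant.

How it is judged:
By the outcome, as a careful person would: the job done as asked, in the order asked, and still so for the second after the job is handed in, with the robot touching nothing.
It also fails if it takes over 56 s, if anything falls off the work surface, if the arm or the gripper's body presses on something with over 40 N, if the wrist force passes 120 N, or if a joint passes its speed limit or range.

## Working session

There is one attempt and no reset: what is moved stays moved. The work goes in short steps, Python scripts to look and compute and a tool call to move; the robot and the scene stay as the last step left them, time stands still between calls to the robot, and variables do not carry over. Pictures are saved under pics/ and viewed, at most 10 in all, crops included, and the job is handed in when it is done.

Besides the shell and the picture viewer there is one more tool, called after "Request:" as name(argument=value, ...) on one line, values as JSON. play_rows: Moves the arm, as the interface text tells. Its arguments: {"type":"object","properties":{"offset":{"type":"array","items":{"type":"array","items":{"type":"number"}}},"turn":{"type":"array","items":{"type":"array","items":{"type":"number"}}},"claw":{"type":"number"},"force":{"type":"number"}},"required":["offset","turn"]}

```bash
mkdir -p pics; python3 - <<'E'
from cell import *
import cv2,numpy as np
for c in("top","side"):
    im=camera(c); cv2.imwrite(f"pics/{c}0.png",im)
    for n in("board","fence","fence_face","stop","offcut","socket","jar"):
        print(c,n,[(np.round(d["point"],3).tolist(),round(d["conf"],2)) for d in place_of(c,n)][:4])
o=get_obs();print(o["clock"],o["eef_pos"],o["ee_rot"],o["contact_force"],tips_ahead if not callable(tips_ahead) else tips_ahead())
E
```

```text
top board [([0.338, -0.253, -0.001], 0.91), ([0.337, 0.111, -0.001], 0.62), ([0.492, -0.081, -0.002], 0.58), ([0.623, -0.038, 0.001], 0.23)]
top fence [([0.645, -0.031, -0.002], 0.92), ([0.726, 0.148, 0.001], 0.38)]
top fence_face [([0.626, -0.036, -0.002], 0.79)]
top stop []
top offcut [([0.471, 0.229, -0.001], 0.78)]
top socket [([0.608, -0.267, 0.001], 0.52), ([0.626, -0.038, -0.001], 0.32)]
top jar [([0.502, -0.28, -0.001], 0.67)]
side board [([0.339, -0.255, 0.0], 0.86), ([0.337, 0.113, -0.002], 0.82), ([0.494, -0.079, 0.001], 0.78), ([0.724, 0.154, 0.001], 0.25)]
side fence [([0.641, -0.031, -0.0], 0.56)]
side fence_face [([0.625, -0.033, 0.0], 0.81), ([0.503, -0.276, 0.0], 0.67), ([0.595, 0.187, 0.002], 0.2)]
side stop [([0.596, 0.189, 0.001], 0.74)]
side offcut [([0.468, 0.227, 0.0], 0.67), ([0.726, 0.154, 0.001], 0.63)]
side socket [([0.606, -0.266, 0.004], 0.93)]
side jar [([0.505, -0.276, 0.001], 0.92)]
0.8 [ 0.27115744 -0.56311352  0.25632005] [1.24935400e-05 9.74935888e-01 2.22485985e-01 1.80674593e-05] [ 0.22612293  0.76664724 -0.63042948] 0.025
```

View pics/top0.png

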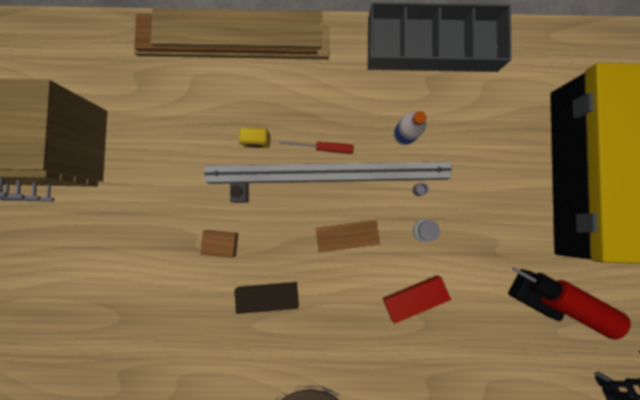

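View pics/side0.png

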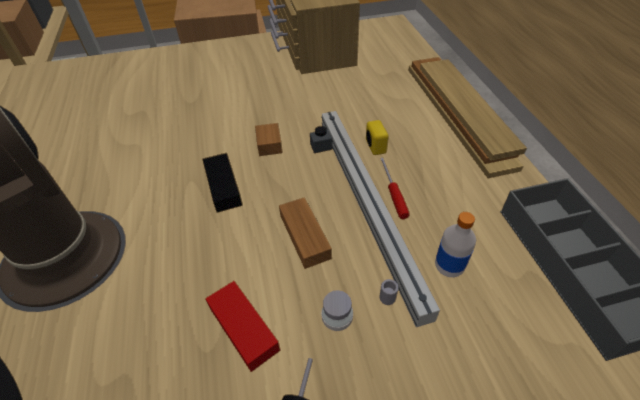

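The top picture shows these pieces that could be taken for the board, by pixel:
- pine board (348,236)
- shorter pine offcut (219,243)
- black block (267,297)
- red block (417,299)

I choose the pine board at (348,236). The stop is at (239,191), on the left (+y), and the socket (420,189) and jar (426,230) are on the right.

```bash
cat > h.py <<'E'
from cell import *
import cv2,numpy as np
from scipy.optimize import minimize
def sil(c,x,y,a,L,W,H,M):
    u=np.array([-np.sin(a),np.cos(a)]);v=np.array([np.cos(a),np.sin(a)])
    P=np.array([[*(np.array([x,y])+i*L/2*u+j*W/2*v),z] for i in(-1,1) for j in(-1,1) for z in(0,H)])
    p=cv2.projectPoints(P,M["rvec"],M["tvec"],M["K"],None)[0].reshape(-1,2)
    m=np.zeros((400,640),np.uint8)
    S=4;m=np.zeros((1600,2560),np.uint8)
    cv2.fillConvexPoly(m,cv2.convexHull(((p+.5)*S*16-8).astype(np.int32)),255,shift=4)
    return cv2.resize(m,(640,400),interpolation=cv2.INTER_AREA)/255.
def fit(name,g,size,cams=("top","side"),take=True):
    ms={}
    for c in cams:
        if take: camera(c)
        M=camera_model(c)
        R=cv2.Rodrigues(np.array(M["rvec"],float))[0]
        q=cv2.projectPoints(np.array([[g[0],g[1],size[2]/2]]),M["rvec"],M["tvec"],M["K"],None)[0].ravel()
        b=[d for d in masks_of(c,name) if np.linalg.norm(np.argwhere(d["pixels"]).mean(0)[::-1]-q)<25]
        if b: ms[c]=(b[0]["pixels"].astype(float),{k:np.array(v,float) for k,v in M.items() if k in("K","rvec","tvec")})
    out={}
    for key in [list(ms)]+[[k] for k in ms]:
        f=lambda t:sum(np.abs(sil(k,*t,*size,ms[k][1])-ms[k][0]).sum()/ms[k][0].sum() for k in key)
        s=np.array([[0,0,0],[.01,0,0],[0,.01,0],[0,0,.1]])+np.array(g)
        r=minimize(f,g,method="Nelder-Mead",options=dict(initial_simplex=s,xatol=1e-4,fatol=1e-4,maxiter=150))
        out["+".join(key)]=(np.round(r.x[:2],4).tolist(),round(float(np.degrees(r.x[2])),2),round(r.fun,3))
    return out
E
python3 - <<'E'
from h import *
print("board",fit("board",[.493,-.08,0.],(.15,.06,.038)))
print("fence",fit("fence",[.643,-.033,0.],(.6,.04,.045)))
print("stop",fit("stop",[.596,.188,0.],(.04,.05,.04)))
print("offcut",fit("offcut",[.47,.228,0.],(.08,.06,.038)))
im=camera("top");cv2.imwrite("pics/crop.png",cv2.resize(im[150:270,190:460],None,fx=2.9,fy=2.9,interpolation=cv2.INTER_CUBIC))
E
```

```text
board {'top+side': ([0.4894, -0.0825], 8.77, np.float64(0.083)), 'top': ([0.4898, -0.0827], 8.43, np.float64(0.035)), 'side': ([0.489, -0.0822], 8.88, np.float64(0.045))}
fence {'top': ([0.6453, -0.0325], 2.15, np.float64(0.043))}
stop {'top+side': ([0.5918, 0.1873], 0.67, np.float64(0.317)), 'top': ([0.5925, 0.1869], 4.24, np.float64(0.195)), 'side': ([0.5927, 0.1873], 5.71, np.float64(0.131))}
offcut {'top+side': ([0.4643, 0.2315], -3.8, np.float64(0.17)), 'top': ([0.4654, 0.2308], -2.49, np.float64(0.095)), 'side': ([0.4637, 0.2312], -4.35, np.float64(0.06))}
```

View pics/crop.png

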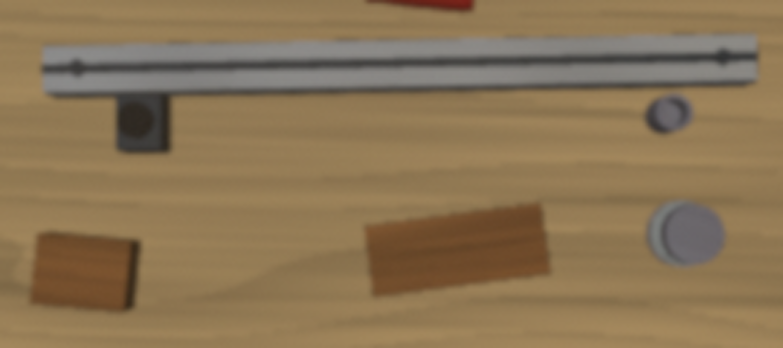

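The crop shows the longer pine piece at (457,249) in crop pixels. It is roughly twice the length of the pine offcut at (85,270), the path to the fence is clear, and the stop is at (143,122). The fitted poses agree with the sizes and with the stop's offset from the fence. Fence yaw is about 2.15° and board yaw about 8.6°. I'm moving now, turning the fingers parallel to the fence.

Request:
play_rows(offset=[[0.28,0.96,0],[0.28,0.96,0],[0.28,0.96,0],[0.28,0.96,0],[0.28,0.96,0],[0.28,0.96,0],[0.28,0.96,0],[0.28,0.96,0]], turn=[[0,0,-0.43],[0,0,-0.43],[0,0,-0.43],[0,0,-0.43],[0,0,-0.43],[0,0,-0.43],[0,0,-0.43],[0,0,-0.43]], claw=1)

```text
clock: 2.32
eef_pos: [0.3274, -0.37, 0.2565]
ee_rot: [0.0, 1.0, 0.017, 0.0]
contact_force: [0.6, 0.2, 0.4]
finger_gap: 0.0853
gripper_force: 0.0
```

Request:
play_rows(offset=[[0.28,0.96,-0.4],[0.28,0.96,-0.4],[0.28,0.96,-0.4],[0.28,0.96,-0.4],[0.28,0.96,-0.4],[0.28,0.96,-0.4],[0.28,0.96,-0.4],[0.28,0.96,-0.4]], turn=[[0,0,0],[0,0,0],[0,0,0],[0,0,0],[0,0,0],[0,0,0],[0,0,0],[0,0,0]])

```text
clock: 2.98
eef_pos: [0.3835, -0.178, 0.1762]
ee_rot: [0.0, 1.0, 0.018, 0.0]
contact_force: [-0.1, 0.9, -0.6]
finger_gap: 0.0855
gripper_force: 0.0
```

Request:
play_rows(offset=[[0.28,0.96,-0.4],[0.28,0.96,-0.4],[0.28,0.96,-0.4],[0.28,0.96,-0.4],[0,0,0],[0,0,0]], turn=[[0,0,0],[0,0,0],[0,0,0],[0,0,0],[0,0,0],[0,0,0]])

```text
clock: 3.48
eef_pos: [0.4112, -0.082, 0.136]
ee_rot: [-0.0, 1.0, 0.02, -0.0]
contact_force: [-0.2, -0.1, 0.5]
finger_gap: 0.0853
gripper_force: 0.0
```

Request:
play_rows(offset=[[0,0,-1],[0,0,-1],[0,0,-1],[0,0,-0.6],[0,0,-0.4],[0,0,0]], turn=[[0,0,0],[0,0,0],[0,0,0],[0,0,0],[0,0,0],[0,0,0]])

```text
clock: 3.98
eef_pos: [0.41, -0.0842, 0.035]
ee_rot: [0.0, 1.0, 0.017, -0.001]
contact_force: [-0.2, 0.2, 0.7]
finger_gap: 0.0854
gripper_force: 0.0
```

Request:
play_rows(offset=[[0.3,0.01,0],[0.3,0.01,0],[0.3,0.01,0],[0.2,0.01,0],[0.2,0.01,0],[0.2,0.01,0],[0.2,0.01,0],[0.2,0.01,0]], turn=[[0,0,0],[0,0,0],[0,0,0],[0,0,0],[0,0,0],[0,0,0],[0,0,0],[0,0,0]])

```text
clock: 4.65
eef_pos: [0.459, -0.081, 0.0363]
ee_rot: [0.0, 1.0, 0.018, -0.0]
contact_force: [-1.6, -0.7, 0.9]
finger_gap: 0.0855
gripper_force: 0.5
```

Request:
play_rows(offset=[[0.3,0.01,0],[0.3,0.01,0],[0.3,0.01,0],[0.3,0.01,0],[0.3,0.01,0],[0.3,0.01,0],[0.2,0.01,0],[0,0,0]], turn=[[0,0,0],[0,0,0],[0,0,0],[0,0,0],[0,0,0],[0,0,0],[0,0,0],[0,0,0]])

```text
clock: 5.32
eef_pos: [0.5102, -0.0792, 0.0363]
ee_rot: [-0.0, 1.0, 0.018, 0.001]
contact_force: [0.3, -0.2, -0.0]
finger_gap: 0.0853
gripper_force: 0.0
```

```bash
python3 - <<'E'
from h import *
o=get_obs();print(o["clock"],o["eef_pos"],o["contact_force"])
x=o["eef_pos"][0]
print("board",fit("board",[x+.04,-.08,0.05],(.15,.06,.038)))
im=camera("top");cv2.imwrite("pics/t1.png",cv2.resize(im[150:270,190:460],None,fx=2.9,fy=2.9,interpolation=cv2.INTER_CUBIC))
E
```

```text
5.3167 [ 0.51015332 -0.07917205  0.0363492 ] [ 0.25660403 -0.17492282 -0.00499101]
board {'side': ([0.5639, -0.087], -12.4, np.float64(0.372))}
```

View pics/t1.png

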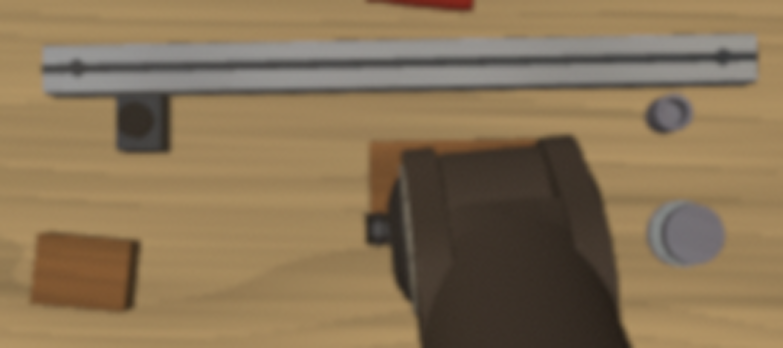

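The crop shows the board pushed squarely, its top edge parallel to the fence with its left corner at (370,142). I'm continuing to the fence and slowing near contact.

Request:
play_rows(offset=[[0.3,0.01,0],[0.3,0.01,0],[0.3,0.01,0],[0.2,0.01,0],[0.15,0.01,0],[0.1,0,0],[0.1,0,0]], turn=[[0,0,0],[0,0,0],[0,0,0],[0,0,0],[0,0,0],[0,0,0],[0,0,0]])

```text
clock: 6.15
eef_pos: [0.545, -0.078, 0.0362]
ee_rot: [-0.0, 1.0, 0.018, -0.0]
contact_force: [-0.9, 0.7, 1.0]
finger_gap: 0.0858
gripper_force: 0.5
```

Request:
play_rows(offset=[[0.1,0,0],[0.1,0,0],[0.1,0,0],[0,0,0]], turn=[[0,0,0],[0,0,0],[0,0,0],[0,0,0]])

```text
clock: 6.48
eef_pos: [0.5531, -0.0781, 0.0364]
ee_rot: [-0.0, 1.0, 0.018, 0.0]
contact_force: [-0.2, -0.3, -0.4]
finger_gap: 0.0852
gripper_force: 0.0
```

Request:
play_rows(offset=[[0.08,0,0],[0.08,0,0],[0,0,0]], turn=[[0,0,0],[0,0,0],[0,0,0]])

```text
clock: 6.73
eef_pos: [0.5554, -0.0782, 0.0361]
ee_rot: [0.0, 1.0, 0.018, -0.001]
contact_force: [-4.3, -0.1, 2.2]
finger_gap: 0.0852
gripper_force: 2.1
```

Request:
play_rows(offset=[[0.08,0,0],[0.08,0,0],[0,0,0]], turn=[[0,0,0],[0,0,0],[0,0,0]])

```text
clock: 6.98
eef_pos: [0.5556, -0.0783, 0.0354]
ee_rot: [0.0, 1.0, 0.018, -0.005]
contact_force: [-14.9, 0.0, 10.2]
finger_gap: 0.0854
gripper_force: 7.8
```

Contact with the fence is at x = 0.5555, as predicted, with the force rising to 15 N. I'm backing off, rising and looking.

Request:
play_rows(offset=[[-0.4,0,0],[-0.8,0,0],[-1,0,0],[-0.5,0,1],[0,0,1],[0,-0.5,1],[0,-1,1],[0,-1,0]], turn=[[0,0,0],[0,0,0],[0,0,0],[0,0,0],[0,0,0],[0,0,0],[0,0,0],[0,0,0]])

```text
clock: 7.65
eef_pos: [0.4961, -0.141, 0.1414]
ee_rot: [0.001, 1.0, 0.019, 0.005]
contact_force: [1.4, -1.5, -0.1]
finger_gap: 0.0854
gripper_force: 0.0
```

Request:
play_rows(offset=[[-1,-1,0],[-1,-1,0],[-1,-1,0],[-1,-1,0],[-1,0,0],[0,0,0]], turn=[[0,0,0],[0,0,0],[0,0,0],[0,0,0],[0,0,0],[0,0,0]], claw=-1)

```text
clock: 8.15
eef_pos: [0.363, -0.2423, 0.136]
ee_rot: [0.0, 1.0, 0.015, -0.001]
contact_force: [-0.9, 0.7, 0.5]
finger_gap: 0.0122
gripper_force: 0.0
```

```bash
python3 - <<'E'
from h import *
o=get_obs();print(o["clock"],o["eef_pos"],o["contact_force"],o["finger_gap"])
print("board",fit("board",[.595,-.08,0.04],(.15,.06,.038)))
print("fence",fit("fence",[.643,-.033,0.03],(.6,.04,.045),take=False))
im=camera("top");cv2.imwrite("pics/t2.png",cv2.resize(im[150:270,190:460],None,fx=2.9,fy=2.9,interpolation=cv2.INTER_CUBIC))
E
```

```text
8.15 [ 0.36299256 -0.24226787  0.13602595] [-0.89385207  0.72072084  0.49953824] 0.012178297913761547
board {'top+side': ([0.5963, -0.0814], 1.28, np.float64(0.103)), 'top': ([0.5972, -0.081], 1.57, np.float64(0.031)), 'side': ([0.5956, -0.0813], 1.76, np.float64(0.061))}
fence {'top': ([0.6456, -0.0325], 2.07, np.float64(0.091))}
```

View pics/t2.png

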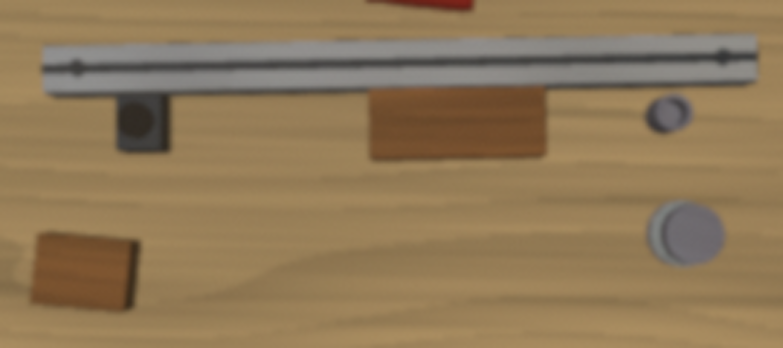

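The crop shows the board's long side flush against the fence, with its right end at (546,120). The stop's face is at (170,122), and the socket (668,113) and jar are untouched. Next I'm shutting the fingers and going to the board's right end.

Request:
play_rows(offset=[[0.94,0.19,0],[0.94,0.19,0],[0.94,0.19,0],[0.94,0.19,0],[0.94,0.19,0],[0.94,0.19,0],[0.94,0.19,0],[0.94,0.19,0]], turn=[[0,0,0],[0,0,0],[0,0,0],[0,0,0],[0,0,0],[0,0,0],[0,0,0],[0,0,0]])

```text
clock: 9.17
eef_pos: [0.5577, -0.2014, 0.1359]
ee_rot: [-0.0, 1.0, 0.019, -0.0]
contact_force: [-0.0, -0.5, 0.3]
finger_gap: 0.0003
gripper_force: 0.0
```

Request:
play_rows(offset=[[0.94,0.19,0],[0.94,0.19,0],[0,0,0],[0,0,0]], turn=[[0,0,0],[0,0,0],[0,0,0],[0,0,0]])

```text
clock: 9.5
eef_pos: [0.6041, -0.1914, 0.1355]
ee_rot: [-0.0, 1.0, 0.019, -0.0]
contact_force: [-0.4, 0.2, -0.5]
finger_gap: 0.0001
gripper_force: 0.0
```

Request:
play_rows(offset=[[-0.24,-0.1,-0.8],[0,0,-1],[0,0,-1],[0,0,-0.5],[0,0,-0.3],[0,0,-0.1],[0,0,0]], turn=[[0,0,0],[0,0,0],[0,0,0],[0,0,0],[0,0,0],[0,0,0],[0,0,0]])

```text
clock: 10.08
eef_pos: [0.5969, -0.1957, 0.0439]
ee_rot: [0.0, 1.0, 0.018, -0.0]
contact_force: [-0.2, -0.6, 0.5]
finger_gap: 0.0003
gripper_force: 0.0
```

Request:
play_rows(offset=[[-0.01,0.3,0],[-0.01,0.3,0],[-0.01,0.2,0],[-0.01,0.2,0],[-0.01,0.3,0],[-0.01,0.3,0],[-0.01,0.3,0],[-0.01,0.3,0]], turn=[[0,0,0],[0,0,0],[0,0,0],[0,0,0],[0,0,0],[0,0,0],[0,0,0],[0,0,0]])

```text
clock: 10.75
eef_pos: [0.5949, -0.1397, 0.0439]
ee_rot: [0.0, 1.0, 0.018, 0.0]
contact_force: [-0.1, -1.4, 0.5]
finger_gap: 0.0001
gripper_force: 0.5
```

Request:
play_rows(offset=[[-0.01,0.3,0],[-0.01,0.3,0],[-0.01,0.3,0],[-0.01,0.3,0],[-0.01,0.3,0],[-0.01,0.3,0],[-0.01,0.2,0],[0,0,0]], turn=[[0,0,0],[0,0,0],[0,0,0],[0,0,0],[0,0,0],[0,0,0],[0,0,0],[0,0,0]])

```text
clock: 11.42
eef_pos: [0.5931, -0.0886, 0.0438]
ee_rot: [-0.0, 1.0, 0.019, -0.0]
contact_force: [-1.0, 0.5, -0.8]
finger_gap: -0.0001
gripper_force: 0.0
```

```bash
python3 - <<'E'
from h import *
o=get_obs();p=o["eef_pos"];print(o["clock"],p,o["contact_force"])
print("board",fit("board",[.593,p[1]+.09,0.04],(.15,.06,.038)))
im=camera("top");cv2.imwrite("pics/t3.png",cv2.resize(im[150:270,190:460],None,fx=2.9,fy=2.9,interpolation=cv2.INTER_CUBIC))
E
```

```text
11.4167 [ 0.5931371  -0.08860951  0.0437586 ] [-1.02460836  0.50359727 -0.78807435]
board {'top+side': ([0.5919, 0.0028], 0.72, np.float64(1.574)), 'top': ([0.5935, 0.0097], 1.37, np.float64(0.319)), 'side': ([0.5737, 0.004], -13.87, np.float64(1.009))}
```

View pics/t3.png

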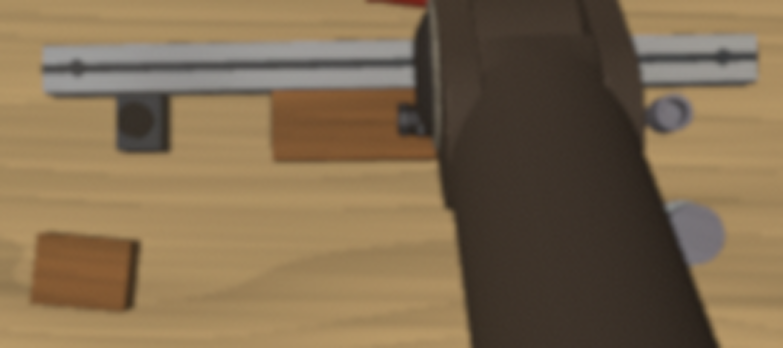

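The board is sliding flush along the fence. Its left end is at (272,125) and the stop's face at (169,122), about 88 mm to go.

Request:
play_rows(offset=[[-0.01,0.3,0],[-0.01,0.3,0],[-0.01,0.3,0],[-0.01,0.3,0],[-0.01,0.3,0],[-0.01,0.3,0],[-0.01,0.3,0],[-0.01,0.3,0]], turn=[[0,0,0],[0,0,0],[0,0,0],[0,0,0],[0,0,0],[0,0,0],[0,0,0],[0,0,0]])

```text
clock: 12.33
eef_pos: [0.5911, -0.0297, 0.0438]
ee_rot: [0.0, 1.0, 0.018, -0.0]
contact_force: [0.5, -0.7, -1.0]
finger_gap: 0.0002
gripper_force: 0.2
```

Request:
play_rows(offset=[[-0.01,0.2,0],[-0.01,0.2,0],[0,0.1,0],[0,0.1,0],[0,0.1,0],[0,0.1,0],[0,0.1,0],[0,0,0]], turn=[[0,0,0],[0,0,0],[0,0,0],[0,0,0],[0,0,0],[0,0,0],[0,0,0],[0,0,0]])

```text
clock: 13.0
eef_pos: [0.5906, -0.0077, 0.0438]
ee_rot: [-0.0, 1.0, 0.018, -0.0]
contact_force: [-0.4, 0.5, -0.3]
finger_gap: 0.0003
gripper_force: 0.0
```

Request:
play_rows(offset=[[0,0.1,0],[0,0.1,0],[0,0.1,0],[0,0,0]], turn=[[0,0,0],[0,0,0],[0,0,0],[0,0,0]])

```text
clock: 13.33
eef_pos: [0.5906, 0.0002, 0.0438]
ee_rot: [-0.0, 1.0, 0.018, 0.0]
contact_force: [-0.5, 1.0, -0.2]
finger_gap: 0.0002
gripper_force: 0.0
```

Request:
play_rows(offset=[[0,0.08,0],[0,0.08,0],[0,0,0]], turn=[[0,0,0],[0,0,0],[0,0,0]])

```text
clock: 13.58
eef_pos: [0.5907, 0.003, 0.0438]
ee_rot: [0.0, 1.0, 0.018, -0.0]
contact_force: [0.1, -2.6, 0.4]
finger_gap: -0.0001
gripper_force: 1.5
```

Request:
play_rows(offset=[[0,0.08,0],[0,0.08,0],[0,0,0]], turn=[[0,0,0],[0,0,0],[0,0,0]])

```text
clock: 13.83
eef_pos: [0.5906, 0.0032, 0.0438]
ee_rot: [0.002, 1.0, 0.017, -0.0]
contact_force: [-1.1, -12.0, 1.8]
finger_gap: -0.0001
gripper_force: 6.0
```

Request:
play_rows(offset=[[0,0.05,0],[0,0,0]], turn=[[0,0,0],[0,0,0]])

```text
clock: 14.0
eef_pos: [0.5906, 0.0033, 0.0438]
ee_rot: [0.003, 1.0, 0.016, -0.0]
contact_force: [-1.2, -14.2, 1.2]
finger_gap: 0.0001
gripper_force: 7.2
```

The board is against the stop at 14 N, with the TCP at the predicted y. I'm backing off and checking.

Request:
play_rows(offset=[[0,-0.5,0],[0,-1,0],[0,-0.5,1],[0,0,1],[-0.5,0,1],[-1,0,0.6],[-1,0,0],[-1,0,0]], turn=[[0,0,0],[0,0,0],[0,0,0],[0,0,0],[0,0,0],[0,0,0],[0,0,0],[0,0,0]])

```text
clock: 14.67
eef_pos: [0.5032, -0.0409, 0.135]
ee_rot: [-0.0, 1.0, 0.018, 0.002]
contact_force: [0.2, 0.0, -0.5]
finger_gap: -0.0001
gripper_force: 0.0
```

Request:
play_rows(offset=[[-1,0,0],[-1,0,0],[-1,0,0],[-1,0,0],[0,0,0],[0,0,0]], turn=[[0,0,0],[0,0,0],[0,0,0],[0,0,0],[0,0,0],[0,0,0]], claw=1)

```text
clock: 15.17
eef_pos: [0.4028, -0.0412, 0.1342]
ee_rot: [-0.0, 1.0, 0.018, 0.001]
contact_force: [1.6, -0.3, 0.2]
finger_gap: 0.0721
gripper_force: 0.0
```

```bash
python3 - <<'E'
from h import *
o=get_obs();p=o["eef_pos"];print(o["clock"],p,o["contact_force"],o["finger_gap"])
print("board",fit("board",[.591,.092,0.04],(.15,.06,.038)))
im=camera("top");cv2.imwrite("pics/t4.png",np.vstack([cv2.resize(im[155:210,215:315],(780,429),interpolation=cv2.INTER_CUBIC)]))
im=camera("side");cv2.imwrite("pics/s4.png",cv2.resize(im[100:300,230:450],None,fx=2.9,fy=2.9,interpolation=cv2.INTER_CUBIC))
E
```

```text
15.1667 [ 0.40277855 -0.04116742  0.13420502] [ 1.59375575 -0.30705383  0.15597744] 0.07206825058161853
board {'top+side': ([0.5903, 0.0923], 1.18, np.float64(0.11)), 'top': ([0.5916, 0.0923], 1.37, np.float64(0.044)), 'side': ([0.5894, 0.0918], 1.23, np.float64(0.047))}
```

View pics/t4.png

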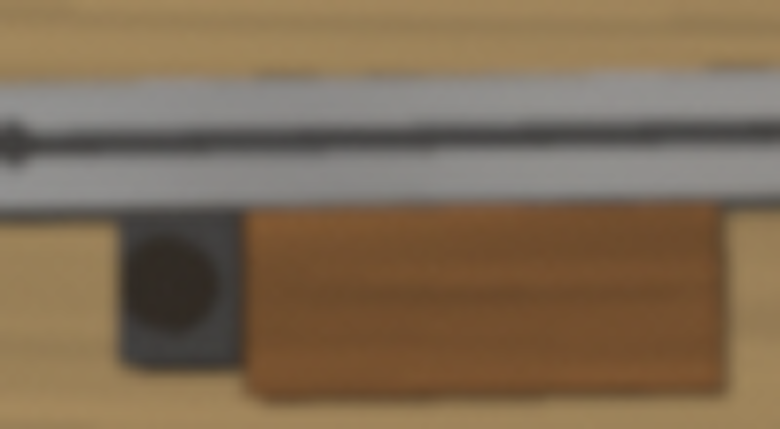

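View pics/s4.png

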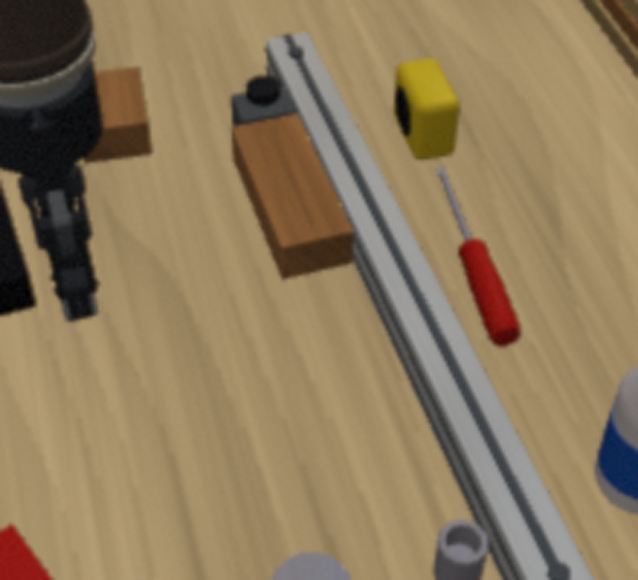

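The top crop shows the board end against the stop at (245,300) and its long side on the fence at row 207. The side crop agrees, and the other objects are in place. I'll add one gentle two-finger press towards the fence to make sure it is flat.

Request:
play_rows(offset=[[0.7,0.9,0],[0.7,0.9,0],[0.7,0.9,0],[0.7,0.9,0],[0.7,0.9,0],[0.7,0.8,0],[0,0,0],[0,0,0]], turn=[[0,0,0],[0,0,0],[0,0,0],[0,0,0],[0,0,0],[0,0,0],[0,0,0],[0,0,0]])

```text
clock: 16.13
eef_pos: [0.5088, 0.0927, 0.1332]
ee_rot: [-0.0, 1.0, 0.019, -0.0]
contact_force: [0.4, -0.8, -0.3]
finger_gap: 0.0853
gripper_force: 0.0
```

Request:
play_rows(offset=[[0,0,-1],[0,0,-1],[0,0,-1],[0,0,-0.6],[0,0,-0.3],[0,0,0]], turn=[[0,0,0],[0,0,0],[0,0,0],[0,0,0],[0,0,0],[0,0,0]])

```text
clock: 16.63
eef_pos: [0.5067, 0.09, 0.0347]
ee_rot: [0.001, 1.0, 0.018, -0.002]
contact_force: [-0.2, 0.3, -0.0]
finger_gap: 0.0854
gripper_force: 0.0
```

Request:
play_rows(offset=[[0.3,0,0],[0.3,0,0],[0.3,0,0],[0.2,0,0],[0.1,0,0],[0,0,0]], turn=[[0,0,0],[0,0,0],[0,0,0],[0,0,0],[0,0,0],[0,0,0]])

```text
clock: 17.13
eef_pos: [0.5392, 0.0911, 0.0367]
ee_rot: [-0.0, 1.0, 0.018, 0.001]
contact_force: [-0.1, -0.4, -0.4]
finger_gap: 0.0856
gripper_force: 0.0
```

Request:
play_rows(offset=[[0.1,0,0],[0.1,0,0],[0.1,0.01,0],[0.08,0.01,0],[0,0,0]], turn=[[0,0,0],[0,0,0],[0,0,0],[0,0,0],[0,0,0]])

```text
clock: 17.55
eef_pos: [0.5481, 0.0917, 0.0363]
ee_rot: [-0.0, 1.0, 0.018, 0.0]
contact_force: [0.0, 0.7, -0.4]
finger_gap: 0.0854
gripper_force: 0.0
```

Request:
play_rows(offset=[[0.08,0.01,0],[0.04,0,0],[0,0,0]], turn=[[0,0,0],[0,0,0],[0,0,0]])

```text
clock: 17.8
eef_pos: [0.5493, 0.0918, 0.036]
ee_rot: [0.0, 1.0, 0.018, -0.001]
contact_force: [-5.1, -0.1, 2.6]
finger_gap: 0.0853
gripper_force: 2.5
```

Request:
play_rows(offset=[[0.08,0.01,0],[0,0,0]], turn=[[0,0,0],[0,0,0]])

```text
clock: 17.97
eef_pos: [0.5494, 0.0918, 0.0357]
ee_rot: [0.001, 1.0, 0.018, -0.003]
contact_force: [-11.5, 0.3, 7.0]
finger_gap: 0.0855
gripper_force: 5.4
```

Request:
play_rows(offset=[[-0.3,-0.01,0],[-0.8,0,0],[-1,0,0],[-0.5,0,0.8],[0,0,1],[0,0,1],[-0.8,-0.8,0.5],[-0.8,-0.8,0]], turn=[[0,0,0],[0,0,0],[0,0,0],[0,0,0],[0,0,0],[0,0,0],[0,0,0],[0,0,0]])

```text
clock: 18.63
eef_pos: [0.45, 0.053, 0.1217]
ee_rot: [-0.001, 1.0, 0.019, 0.004]
contact_force: [0.1, 0.0, 0.4]
finger_gap: 0.0854
gripper_force: 0.0
```

Request:
play_rows(offset=[[-0.8,-0.8,0],[-0.8,-0.8,0],[-0.5,-0.8,0],[0,-0.8,0],[0,0,0],[0,0,0]], turn=[[0,0,0],[0,0,0],[0,0,0],[0,0,0],[0,0,0],[0,0,0]])

```text
clock: 19.13
eef_pos: [0.3956, -0.0289, 0.1192]
ee_rot: [0.0, 1.0, 0.017, 0.001]
contact_force: [-0.1, 1.1, -0.1]
finger_gap: 0.0855
gripper_force: 0.0
```

```bash
python3 - <<'E'
from h import *
o=get_obs();p=o["eef_pos"];print(o["clock"],p,o["contact_force"])
print("board",fit("board",[.591,.092,0.04],(.15,.06,.038)))
print("offcut",fit("offcut",[.465,.231,-.05],(.08,.06,.038),take=False))
for n in("socket","jar"):print(n,[np.round(d["point"],3) for d in place_of("side",n)][:1])
im=camera("top");cv2.imwrite("pics/t5.png",cv2.resize(im[155:210,215:315],(780,429),interpolation=cv2.INTER_CUBIC))
E
```

```text
19.1333 [ 0.39562515 -0.02893153  0.11916657] [-0.11778296  1.10014684 -0.06574896]
board {'top+side': ([0.59, 0.0911], 1.59, np.float64(0.125)), 'top': ([0.5907, 0.0888], 1.61, np.float64(0.057)), 'side': ([0.5893, 0.0921], 1.69, np.float64(0.057))}
offcut {'top+side': ([0.4652, 0.2313], -3.53, np.float64(0.346)), 'top': ([0.4652, 0.2315], -3.67, np.float64(0.053)), 'side': ([0.4684, 0.2326], -5.63, np.float64(0.291))}
socket []
jar [array([ 0.504, -0.275,  0.002])]
```

View pics/t5.png

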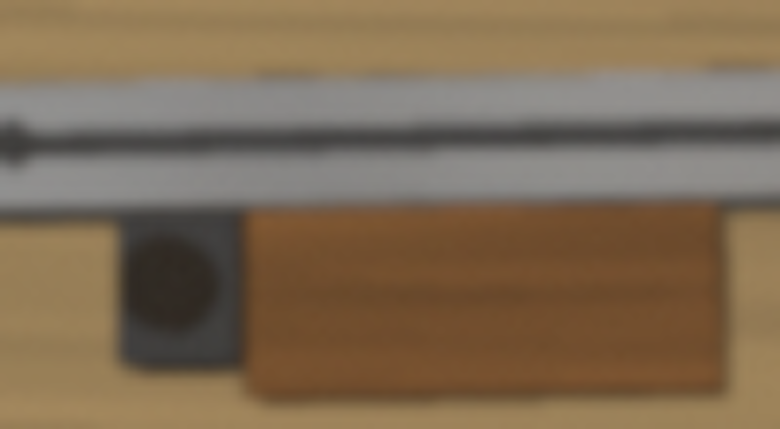

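The picture matches the one after the stop press: the board is still on the stop at (245,300) and flat to the fence. Offcut and jar positions are unchanged, and the gripper is clear. Handing in.

```bash
python3 -c "
from cell import *
print(job_done())"
```

```text
the job is handed in; nothing more can be done
None
```

The longer pine board was pushed flat against the fence with its end against the stop block, and the job was handed in with the gripper clear and about 19 s on the clock; the last check showed the offcut and jar where they started, but the network missed the socket there, so its position is confirmed only by earlier pictures.

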